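# Plug the pressure gauge onto a compressor's service port

### The arm

A 6-joint arm with a two-finger parallel gripper is mounted at the origin on the work surface. World frame = base frame: x ahead of the robot, y to its left, z up, the work surface at z = 0. Lengths are in mm, angles in rad, forces in N, time in s.
With the tool pointing down it reaches from about 350 to 875 mm from the base axis. Payload 4.2 kg.
Tool frame: the origin (TCP) lies on the mounting face of the last link; the fingertips stand 173 mm ahead of it and the grasp point (between the pads) lies grip_point_offset ahead of it (grip_point_offset is the distance from the TCP to the grasp point, in mm); z points along the fingers, y is the line along which they close (so a half turn about z gives the same grasp; the last joint's range is limited). The gripper opens to 85 mm and grips with 20 to 120 N. Pads are 22 mm wide; open, the fingers measure 114 mm over their backs; the gripper's body (76 mm by 85 mm) begins 54 mm behind the grasp point. The pads swing forward as they close: fully open they stand 13 mm farther back than shut.
Start: joints at [-0.905, 0.385, 0.008, 0, -1.194, -0.259], TCP at [247.309, -573.967, 404.712] pointing down, gripper open.
Joint ranges: [-3.14, 3.14], [-1.21, 2.06], [-1.07, 1.41], [-3.16, 2.05], [-2.99, -0.16], [-3.1, 3.1]. Speed limits (rad/s): [2.79, 2.79, 3.14, 3.14, 3.14, 3.14].

### API

Orientations are given as a unit quaternion [x, y, z, w].
In Python, from bench import read_state, get_image, job_done, recognise, place_of, grip_point_offset gives the robot as it stands. The module is installed in compiled form; this text tells all that it offers.
- The arm moves only by the tool carry_out, never from a script. Its arguments are lists of equal length, an entry for each row: "slide": the shift along the tool's x, y, z in m, a list of three; "roll": the turn about the tool's z in degrees; "claw": the finger opening in m, from 0 to 0.0854. A call has 1 to 8 rows; each row is the pose to reach, as a shift and turn from the pose commanded when the call began, along the tool's axes at that moment; what a row does not reach only later rows make up. A row lasts 1/8 s, in which the tool goes at most 62.5 mm and 10.7 degrees, less where a joint would pass 70% of its speed; a pose out of reach is approached as far as the arm can. A call with a gripper value outside its range is refused whole. The fingers move at their own pace and stop on an object; the grip force is fixed at half the most. Time passes only in rows, so rows that repeat a pose let the fingers close. It gives the time, the measured TCP pose, the force, the opening and the grip force at its end, in the units of the state.
- read_state(): the state, without advancing time (a new reading comes with each control period).
- get_image(name): name is "scene" or "top"; returns a dict with "img" (420x560x3 uint8, red, green, blue), "z_map" (420x560 float32, mm along the optical axis (not along the pixel's ray), 0 where there is no reading), "mtx" (3x3 intrinsics, pixels), "world_from_camera" (4x4, takes a point from camera to world coordinates). Camera axes: x right, y up, looking along -z (the intrinsics and any distortion apply to the point x, -y, -z); pixel columns grow to the right and rows downward; lengths in mm; the calibration is good to about 2 mm. A picture is of the moment at which its call begins.
- job_done(): hands the job in; it is judged then, once.
Trained networks look in a picture, given as the dict that the camera call returned (one of the last four; its "shot" number tells which), for a name from the list of things; names that differ only in an ending like _2 or _b are one class to them, and where a whole thing is asked for, a point or a joint stands for the part that bears it (a point fixed in the world has none). Each returns a list of dicts, best first, with "conf" (0 to 1); they miss things now and then, are a little off and sometimes report something else, mostly with a low value. They report only what shows in the picture. A call takes as long as a camera call. They do not tell look-alikes from the thing itself.
- recognise(picture, thing): "at" ([column, row] in pixels, amid what is visible of it).
- place_of(picture, thing): "at" ([column, row] in pixels: a listed point, or the origin of a listed thing).
The state is a dict: "clock": time; "joints": joint angles; "joint_vel": joint speeds; "joint_efforts": joint torques, N m; "position": TCP position; "ee_rot": TCP orientation; "contact_force": force on the tool from outside, world axes, zero at the start; "wrist_torque": the same for the moment, N m; "gripper_width": finger opening in mm; "grasp_force": force on a finger pad.
Only numpy, scipy, OpenCV 4.12 (cv2) and the standard library are available. Lean on these libraries where they do the work, as an engineer would, in place of code of your own. Each camera call takes 0.05 s, during which the arm holds its last target. There are 200 camera calls.

### The job

Take the dust cap off the slanting service port of the compressor and stand it rim down in the wide well of the parts holder, letting go of it. Then press the pressure gauge squarely onto the port until it snaps and is fully home, and finish while still gripping it and holding it pressed home against the port's spring. Leave everything else on the bench where it is.

Things in the scene. Friction and masses are not known exactly. Their poses are not given: they have to be found in the camera images.
- cap_center (a point): Black ribbed plastic dust cap, a round cup 26 mm wide, 38 tall, 30 g; point on its axis half-way up (19 mm from the rim). z points from open rim to closed end. Bore 18.8 mm wide, 26 deep. It starts loosely over the service port, rim towards the collar and about 12 mm from it, z along the port's z; it pulls straight off along the port's axis with almost no force.
- port_collar (a point): Compressor's service port: centre of the face of its brass collar (26 mm wide). z points outward along the port, 30 degrees from vertical, leaning roughly to the robot. A post 16 mm wide stands 28 mm above the collar, the last 5 mm tapering to 10; an 8 mm steel core stands 10 mm out of it. Fixed on a 90 mm aluminium drum (level axis 60 mm behind the collar), plate 150 x 130 mm.
- port_core (a joint): How far the port's core is pressed in along the port: 0 out (start) to 0.009 m, its stop. Spring: 5 N at first, rising to about 12 N at 3 to 4 mm, then it snaps: the force drops to about 4 N at 9 mm, then comes the firm stop. It springs back if let go. Home means over 0.0065.
- gauge_center (a point): Plug-on pressure gauge: steel cylinder 34 mm wide (top 16 mm: 32), 80 tall, white dial on its top, 0.14 to 0.23 kg, standing mouth down on the bench; point on its axis half-way up (40 mm from the mouth). z points from mouth to dial. Bore 18.8 mm wide, 28.5 deep: its roof meets the core when this point is 49.5 mm from the collar; at the core's stop it is 40.5 mm from the collar.
- holder_well (a point): Grey plastic parts holder, a fixed block 120 x 56 x 20 mm with three round wells in a row: centre of the mouth of the widest well, 32 mm wide, 10 deep, level with the block's top; z up. It is 30 mm from the block's middle along the holder's +x; the other wells (17 and 12 mm) lie towards -x. With the cap seated, the cap's centre is 9 mm above this point.
- can: Bystander, leave alone: can, 66 mm wide, 120 tall; the point is the centre of its underside.
- mug: Bystander, leave alone: white mug, 80 mm wide, 90 tall; the point is the centre of its underside.
- wrench: Bystander, leave alone: open wrench lying flat, 180 mm long; the point is the body's origin, under its middle part.
- driver: Bystander, leave alone: screwdriver lying flat; the point is the body's origin, under its middle part.
- socket: Bystander, leave alone: plain steel tube-shaped socket standing on end, 30 mm wide, 38 tall, open right through; the point is the centre of its underside.
- carton: Bystander, leave alone: cardboard box 90 x 60 x 50 mm; the point is the centre of its underside.
- jar: Bystander, leave alone: small jar, 56 mm wide, 70 tall; the point is the centre of its underside.
There are look-alikes about, which are no part of the job. Leave any blue look-alike of the part that bears gauge_center alone. Of the things shaped like the part that bears holder_well, the grey one is meant.

How it is judged (in metres and radians):
On the way, in this order (a step that is already met when the one before it is completed fails the run):
1. The dust cap stands rim down in the wide well, let go (horizontal distance between cap_center and holder_well below 0.006 m and z of cap_center in the frame of holder_well below 0.0125 m and angle between cap_center's own z axis and vertical below 0.12 rad and contact force between the fingers and cap below 0.1 N), for 0.2 s.
2. The gauge has snapped home squarely on the port, held by the gripper (value of joint port_core above 0.0065 m and angle between the z axis of gauge_center and the z axis of port_collar, either way round below 0.13 rad and x of gauge_center in the frame of port_collar between -0.007 and 0.007 m and y of gauge_center in the frame of port_collar between -0.007 and 0.007 m and z of gauge_center in the frame of port_collar below 0.0455 m and contact force between gauge and port_core above 2 N and contact force between the fingers and gauge above 2 N), for 0.3 s.
At the end, for the whole second after the job is handed in: Cap rim down in the wide well (within 6 mm of its axis, at most 12.5 mm above its mouth, tilt under 0.12 rad), not touched; gauge gripped, square on the port within 0.13 rad and 7 mm, at most 45.5 mm from the collar; core in over 6.5 mm, pressed with over 2 N (all of step 1 and all of step 2); the arm keeps its last pose, push and grip.
It fails at once if A bystander (can, mug, wrench, screwdriver, socket, carton or jar) is moved by more than 30 mm (distance of any of can, mug, wrench, driver, socket, carton, jar from where it was at the start of the episode above 0.03 m).
It also fails if it takes over 61 s, if anything falls off the work surface, if the arm or the gripper's body presses on something with over 40 N, if the wrist force passes 120 N, or if a joint passes its speed limit or range.

## Working session

There is one attempt and no reset: what is moved stays moved. The work goes in short steps, Python scripts to look and compute and a tool call to move; the robot and the scene stay as the last step left them, time stands still between calls to the robot, and variables do not carry over. Pictures are saved under pics/ and viewed, at most 10 in all, crops included, and the job is handed in when it is done.

Besides the shell and the picture viewer there is one more tool, called after ">>>" as name(argument=value, ...) on one line, values as JSON. carry_out: Moves the arm, as the interface text tells. Its arguments: {"type":"object","properties":{"slide":{"type":"array"},"roll":{"type":"array"},"claw":{"type":"array"}},"required":["slide","roll","claw"]}

```bash
mkdir -p pics; cat > h.py <<'E'
import numpy as np, cv2
from bench import *
from scipy.spatial.transform import Rotation as R
def w(p,uv,d=None):
    u,v=uv; 
    if d is None:
        a=p["z_map"][int(v)-1:int(v)+2,int(u)-1:int(u)+2]; a=a[a>0]
        if not len(a): return None
        d=np.median(a)
    K=p["mtx"]; c=np.array([(u-K[0,2])/K[0,0]*d,-(v-K[1,2])/K[1,1]*d,-d,1])
    return (p["world_from_camera"]@c)[:3]
def cloud(p):
    K=p["mtx"]; d=p["z_map"]; v,u=np.mgrid[:d.shape[0],:d.shape[1]]
    c=np.stack([(u-K[0,2])/K[0,0]*d,-(v-K[1,2])/K[1,1]*d,-d,np.ones_like(d)],-1)
    o=(c@p["world_from_camera"].T)[...,:3]; o[d<=0]=np.nan; return o
def save(p,n): cv2.imwrite("pics/"+n,cv2.cvtColor(p["img"],cv2.COLOR_RGB2BGR))
E
python3 - <<'E'
from h import *
np.set_printoptions(precision=1,suppress=True)
s=read_state();print(s,grip_point_offset if not callable(grip_point_offset) else grip_point_offset())
ims=[]
for n in("scene","top"):
    p=get_image(n); save(p,n+"0.png"); print(n,p["world_from_camera"].round(2),p["mtx"],p.keys())
    for t in["cap_center","port_collar","gauge_center","holder_well"]:
        for f in(recognise,place_of):
            print(t,f.__name__,[(np.round(q["at"]),round(q["conf"],2),w(p,q["at"])) for q in f(p,t)[:4]])
E
```

```text
{'clock': 0.0, 'joints': array([-0.9,  0.4,  0. , -0. , -1.2, -0.3]), 'joint_vel': array([-0., -0., -0., -0., -0., -0.]), 'joint_efforts': array([  0. , -39.2,  18.8,   4.2,  -0. ,   0. ]), 'position': array([ 247.2, -573.8,  403.6]), 'ee_rot': array([-0.2,  1. ,  0. , -0. ]), 'contact_force': array([ 0.1, -0.4,  0.5]), 'wrist_torque': array([-0.1,  0. , -0. ]), 'grasp_force': 0.0, 'gripper_width': 85.47103064622304} 154.70000000000002
scene [[   0.7   -0.6    0.4  950.3]
 [   0.7    0.6   -0.4 -444.5]
 [  -0.     0.6    0.8  999.7]
 [   0.     0.     0.     1. ]] [[427.1   0.  279.3]
 [  0.  427.1 206.3]
 [  0.    0.    1. ]] dict_keys(['img', 'z_map', 'mtx', 'world_from_camera', 'shot'])
cap_center call [(array([298., 204.]), 0.58, array([557.1,   2.6, 155.9])), (array([417., 219.]), 0.49, array([778.4, 201.3, 108.9]))]
cap_center call [(array([297., 205.]), 0.54, array([555.7,   1.8, 150.3])), (array([297., 213.]), 0.37, array([561.4,  -4. , 130.3]))]
port_collar call [(array([301., 218.]), 0.61, array([575.9,  -4.8, 122.3]))]
port_collar call [(array([299., 216.]), 0.5, array([56
[... 1366 characters left out ...]
.64, array([497.1, 209.2,  77.8])), (array([179., 222.]), 0.54, array([474.5, 291.1,  82.4])), (array([198., 173.]), 0.38, array([641. , 240.3,  33.9]))]
gauge_center call [(array([182., 216.]), 0.7, array([491.2, 283.6,  80.3]))]
holder_well call [(array([302., 253.]), 0.93, array([ 378.8, -106.3,   19.7])), (array([344., 236.]), 0.88, array([ 436.4, -247.6,   11.7])), (array([349., 287.]), 0.56, array([ 270.3, -264.1,   17.7]))]
holder_well call [(array([344., 225.]), 0.84, array([ 473.5, -248. ,   17.1])), (array([304., 244.]), 0.64, array([ 410.1, -116. ,    8.6])), (array([350., 278.]), 0.58, array([ 299.1, -266.1,    8.7])), (array([405., 235.]), 0.24, array([ 439.7, -436.7,   71. ]))]
```

```bash
python3 - <<'E'
import cv2
a=cv2.imread("pics/scene0.png");b=cv2.imread("pics/top0.png")
cv2.imwrite("pics/s1.png",cv2.resize(a[110:360,90:460],None,fx=2.1,fy=2.1,interpolation=3))
cv2.imwrite("pics/t1.png",cv2.resize(b[120:320,140:420],None,fx=2.8,fy=2.8,interpolation=3))
E
```

```text
(no output)
```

View pics/s1.png

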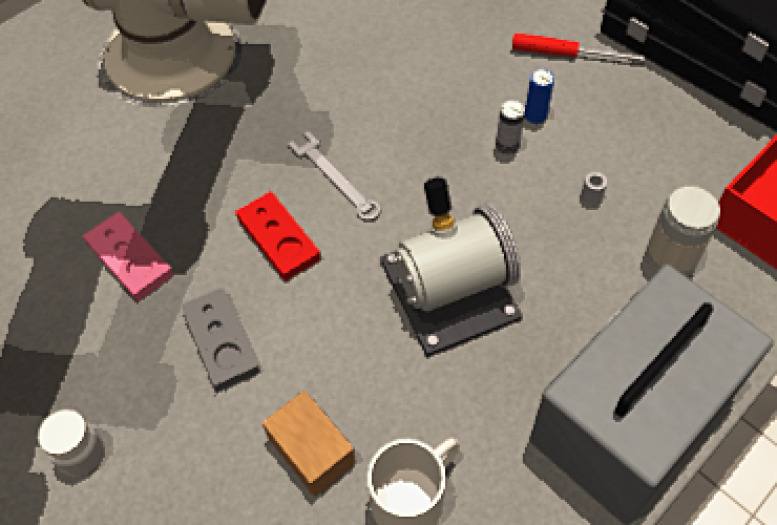

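View pics/t1.png

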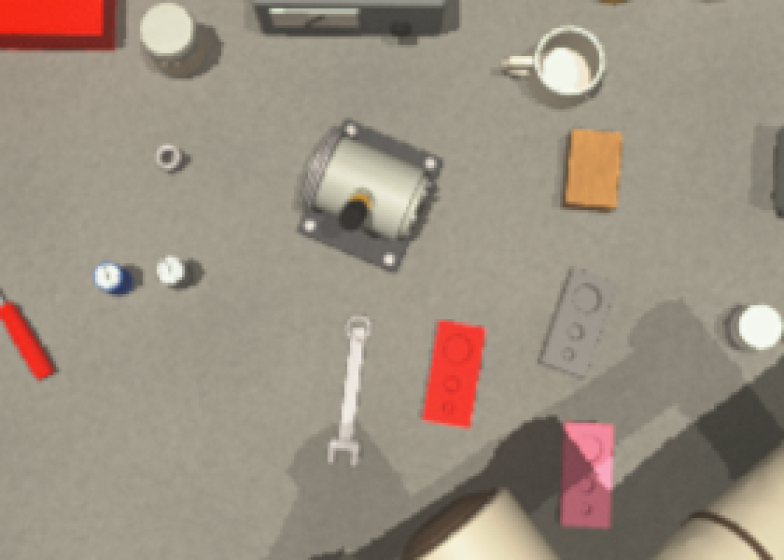

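The steel gauge with the white top is at scene (333,170), next to the blue look-alike at (348,155). The grey holder is at scene (195,272), and the other two are red at (223,224) and pink at (154,233). The cap on the port is at (298,204). The moves only allow roll about the tool's z, so the tool stays vertical and parts have to pivot in the pads. Next I fit the geometry.

```bash
cat >> h.py <<'E'
from scipy.optimize import least_squares
def cyl(P,c,z,r,h0,h1):
    q=P-c; t=q@z; rad=np.linalg.norm(q-np.outer(t,z),axis=1)
    dr=rad-r; dh=np.maximum(h0-t,t-h1)
    return np.where((dr>0)|(dh>0),np.hypot(np.maximum(dr,0),np.maximum(dh,0)),np.maximum(dr,dh))
def zdir(az,t=np.pi/6): return np.array([np.sin(t)*np.cos(az),np.sin(t)*np.sin(az),np.cos(t)])
def fitport(P,cap=True,x0=(570,0,122,2.8)):
    def f(x,P=P):
        z=zdir(x[3]); c=x[:3]; a=np.array([-np.sin(x[3]),np.cos(x[3]),0])
        d=np.minimum(abs(cyl(P,c-60*z,a,45,-60,60)),abs(cyl(P,c,z,13,-15,0)))
        if cap: d=np.minimum(d,abs(cyl(P,c,z,13,12,50)))
        return d
    return least_squares(f,x0,loss="soft_l1",f_scale=1.5)
E
python3 - <<'E'
from h import *
np.set_printoptions(precision=2,suppress=True)
s=read_state();print(R.from_quat(s["ee_rot"]).as_matrix())
C={};I={}
for n in("scene","top"):
    p=get_image(n);C[n]=cloud(p);I[n]=p["img"]
def sel(n,c,r,z0,z1):
    P=C[n].reshape(-1,3); m=(np.hypot(P[:,0]-c[0],P[:,1]-c[1])<r)&(P[:,2]>z0)&(P[:,2]<z1); return P[m],I[n].reshape(-1,3)[m].astype(int)
for names in(["scene"],["top"],["scene","top"]):
    print(names)
    P=np.vstack([sel(n,(570,0),55,60,200)[0] for n in names])
    f=fitport(P);print(" port",f.x,zdir(f.x[3]),len(P),np.median(abs(f.fun)))
    P=np.vstack([sel(n,(500,210),32,8,100)[0] for n in names])
    g=least_squares(lambda x:cyl(P,np.array([x[0],x[1],0]),np.array([0,0,1.]),17,0,80),(500,210),loss="soft_l1",f_scale=1.5)
    print(" gauge",g.x,len(P),P[:,2].max())
    P=np.vstack([sel(n,(450,-258),80,14,26)[0] for n in names])
    (c,wh,ang)=cv2.minAreaRect(P[:,:2].astype(np.float32));print(" holder",c,wh,ang,np.median(P[:,2]))
    L=np.vstack([q[(k.max(1)-k.min(1)<30)] for n in names for q,k in [sel(n,(475,-265),18,-5,16)]]);print(" well low pts",len(L),L.mean(0) if len(L) else 0)
E
python3 - <<'E'
import cv2
a=cv2.imread("pics/scene0.png")
x=cv2.resize(a[135:190,300:370],(500,392),interpolation=3);y=cv2.resize(a[240:305,165:225],(300,325),interpolation=3)
import numpy as np
o=np.zeros((392,800,3),np.uint8);o[:,:500]=x;o[:325,500:]=y;cv2.imwrite("pics/c2.png",o)
E
```

```text
[[-0.92 -0.4   0.  ]
 [-0.4   0.92 -0.  ]
 [-0.   -0.   -1.  ]]
['scene']
 port [566.12   5.23 118.38   2.77] [-0.47  0.18  0.87] 986 0.9939156649918193
 gauge [493.47 222.36] 263 85.46642930214557
 holder (443.1531677246094, -256.5567321777344) (55.90634536743164, 121.48080444335938) 71.39835357666016 18.5074391296057
 well low pts 94 [ 469.97 -264.25    9.02]
['top']
 port [567.19   8.63 119.58   2.76] [-0.46  0.19  0.87] 751 1.9048828173550731
 gauge [494.84 224.02] 120 88.64018624462642
 holder (442.60101318359375, -253.39871215820312) (56.229740142822266, 119.68016052246094) 71.56930541992188 19.48952389574697
 well low pts 69 [ 472.47 -264.27    9.16]
['scene', 'top']
 port [566.26   6.12 118.75   2.77] [-0.47  0.18  0.87] 1737 1.3787170280587304
 gauge [493.93 222.75] 383 88.64018624462642
 holder (443.3504638671875, -255.05398559570312) (58.88071823120117, 122.06553649902344) 71.39835357666016 18.693317548298353
 well low pts 163 [ 471.03 -264.26    9.08]
```

View pics/c2.png

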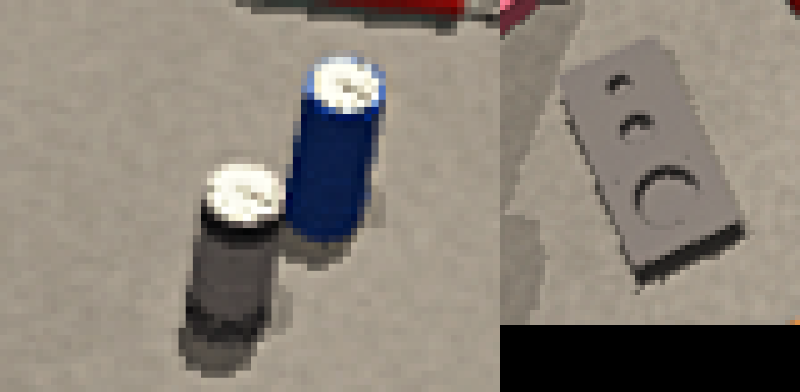

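The steel-grey gauge is confirmed next to the blue one. The grey holder's wide well is at its lower end in the picture. Next I refit the gauge and work out the first move.

```bash
cat >> h.py <<'E'
def go(*targets,yaw=None):
    s=read_state(); M=R.from_quat(s["ee_rot"]).as_matrix(); y=np.degrees(np.arctan2(M[1,1],M[0,1]))
    print("grasp at",(s["position"]-[0,0,154.7]).round(1),"yaw y",round(y,1),"clk",round(s["clock"],2),"F",s["contact_force"].round(1),"q",s["joints"].round(2),"w",round(s["gripper_width"],1))
    for t in targets: print("slide",(M.T@(np.array(t)-(s["position"]-[0,0,154.7]))/1000).round(4))
    if yaw is not None: print("roll",((-(yaw-y)+90)%180-90).round(1))
E
python3 - <<'E'
from h import *
np.set_printoptions(precision=1,suppress=True)
for n in("scene","top"):
    p=get_image(n);P=cloud(p).reshape(-1,3);c=p["img"].reshape(-1,3).astype(int)
    m=(np.hypot(P[:,0]-500,P[:,1]-215)<45)&(P[:,2]>70)&(P[:,2]<95);Q=P[m];k=c[m]
    a=Q[(Q[:,1]<245)];print(n,len(a),a.mean(0),np.median(a,0),a.min(0),a.max(0))
    P=P[(np.hypot(P[:,0]-502,P[:,1]-212)<28)&(P[:,2]>6)&(P[:,2]<95)]
    g=least_squares(lambda x:cyl(P,np.array([x[0],x[1],0]),np.array([0,0,1.]),17,0,80),(502,212),loss="soft_l1",f_scale=1.5);print(g.x,len(P))
go((546.8,13.6,240),(546.8,13.6,155),yaw=68.7)
E
```

```text
scene 100 [495.6 218.8  78. ] [495.8 218.9  78.7] [479.6 204.6  70.4] [511.8 236.8  83.1]
[493.3 222.2] 266
top 83 [494.  223.5  80. ] [493.4 224.1  79.8] [477.6 208.5  72.1] [509.9 238.5  90.8]
[495.1 224. ] 118
grasp at [ 247.3 -574.   250. ] yaw y 113.3 clk 1.1 F [ 0.3  0.8 -0.6] q [-0.9  0.4  0.  -0.  -1.2 -0.3] w 85.1
slide [-0.5  0.4  0. ]
slide [-0.5  0.4  0.1]
roll 44.6
```

>>> carry_out(slide=[[-0.5075,0.4212,0.01],[-0.5075,0.4212,0.01],[-0.5075,0.4212,0.01],[-0.5075,0.4212,0.01],[-0.5075,0.4212,0.01],[-0.5075,0.4212,0.01],[-0.5075,0.4212,0.01],[-0.5075,0.4212,0.01]], roll=[44.6,44.6,44.6,44.6,44.6,44.6,44.6,44.6], claw=[0.085,0.085,0.07,0.06,0.06,0.06,0.06,0.06])

```text
clock: 2.1
position: [465.8, -145.2, 398.0]
ee_rot: [0.185, 0.983, 0.0, 0.001]
contact_force: [0.7, -0.3, 0.2]
gripper_width: 60.0
grasp_force: 0.0
```

>>> carry_out(slide=[[-0.0177,0.1775,0.003],[-0.0177,0.1775,0.003],[-0.0177,0.1775,0.003],[-0.0177,0.1775,0.003]], roll=[0,0,0,0], claw=[0.06,0.06,0.06,0.06])

```text
clock: 2.6
position: [547.6, 14.8, 394.0]
ee_rot: [0.183, 0.983, 0.0, 0.0]
contact_force: [-0.1, -0.4, 0.1]
gripper_width: 59.9
grasp_force: 0.0
```

```bash
python3 - <<'E'
from h import *
np.set_printoptions(suppress=True)
go((546.8,13.6,155))
p=get_image("scene");save(p,"a.png");cv2.imwrite("pics/a1.png",cv2.resize(p["img"][120:270,200:400,::-1],None,fx=4,fy=4,interpolation=3))
E
```

```text
grasp at [547.6  14.8 239.3] yaw y 69.0 clk 2.6 F [-0.1 -0.4  0.1] q [ 0.32  0.26 -0.2   0.   -1.11 -2.26] w 59.9
slide [ 0.0003 -0.0014  0.0843]
```

View pics/a1.png

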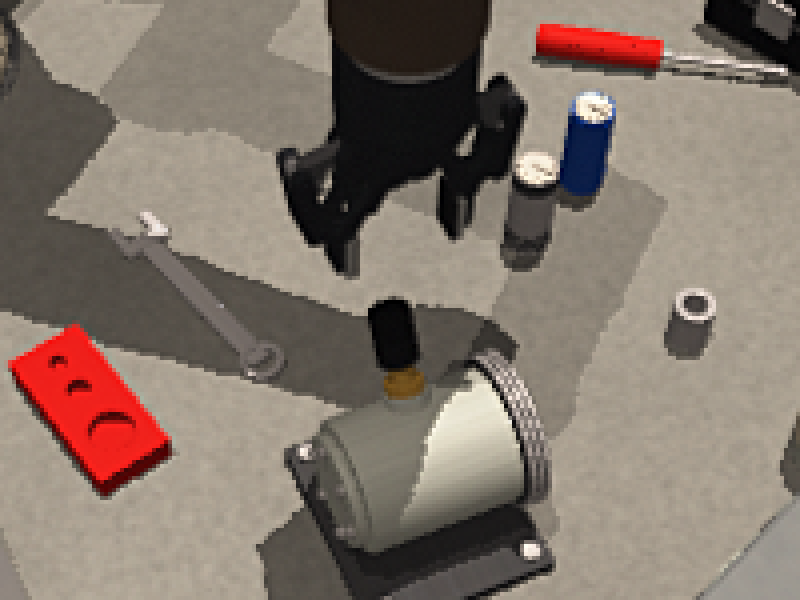

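>>> carry_out(slide=[[0,-0.0014,0.05],[0,-0.0014,0.0843],[0,-0.0014,0.0843],[0,-0.0014,0.0843],[0,-0.0014,0.0843],[0,-0.0014,0.0843],[0,-0.0014,0.0843],[0,-0.0014,0.0843]], roll=[0,0,0,0,0,0,0,0], claw=[0.06,0.06,0.06,0.015,0.015,0.015,0.015,0.015])

```text
clock: 3.65
position: [546.5, 10.9, 312.3]
ee_rot: [0.184, 0.983, 0.001, 0.002]
contact_force: [-0.3, 3.5, 6.5]
gripper_width: 23.8
grasp_force: 58.8
```

>>> carry_out(slide=[[0.01,0,-0.0173],[0.02,0,-0.0346],[0.03,0,-0.052],[0.035,0,-0.08],[0.035,0,-0.09]], roll=[0,0,0,0,0], claw=[0.015,0.015,0.015,0.015,0.015])

```text
clock: 4.28
position: [512.6, 23.2, 402.6]
ee_rot: [0.184, 0.983, 0.001, 0.002]
contact_force: [0.6, 0.5, -0.5]
gripper_width: 24.2
grasp_force: 58.7
```

```bash
python3 - <<'E'
from h import *
np.set_printoptions(suppress=True,precision=3)
go((471,-264.5,110),(471,-264.5,60),yaw=68.7-47)
ps={n:get_image(n) for n in("scene","top")}
p=ps["scene"];o=p["img"][100:260,200:400,::-1];cv2.imwrite("pics/b1.png",cv2.resize(o,None,fx=3.7,fy=3.7,interpolation=3))
g=read_state()["position"]-[0,0,154.7]
for n,p in ps.items():
    print(n,[(q["at"],q["conf"],w(p,q["at"])) for q in recognise(p,"cap_center")[:2]],[(q["at"],q["conf"]) for q in place_of(p,"cap_center")[:2]])
P=[]
for n,p in ps.items():
    Q=cloud(p).reshape(-1,3);P.append(Q[(np.hypot(Q[:,0]-566,Q[:,1]-5)<55)&(Q[:,2]>60)&(Q[:,2]<160)])
for Q in P+[np.vstack(P)]:
    def f(x):
        z=zdir(x[3]); c=x[:3]; a=np.array([-np.sin(x[3]),np.cos(x[3]),0])
        return np.minimum.reduce([abs(cyl(Q,c-60*z,a,45,-60,60)),abs(cyl(Q,c,z,13,-15,0)),abs(cyl(Q,c,z,8,0,25)),abs(cyl(Q,c,z,4,26,38))])
    r=least_squares(f,(566,5,119,2.77),loss="soft_l1",f_scale=1.5);print(r.x,len(Q))
E
```

```text
grasp at [512.6  23.2 247.9] yaw y 68.7 clk 4.28 F [ 0.6  0.5 -0.5] q [ 0.36  0.2  -0.27  0.   -1.11 -2.3 ] w 24.2
slide [-0.065 -0.283  0.138]
slide [-0.065 -0.284  0.188]
roll 47.0
scene [([294.0, 172.6], 0.7, array([527.903,  18.642, 236.683]))] [([288.1, 167.3], 0.59)]
top [] [([348.8, 183.0], 0.39)]
[566.227   4.942 118.52    2.779] 757
[566.232  14.556 119.915   2.809] 223
[566.05    5.19  118.655   2.767] 980
```

View pics/b1.png

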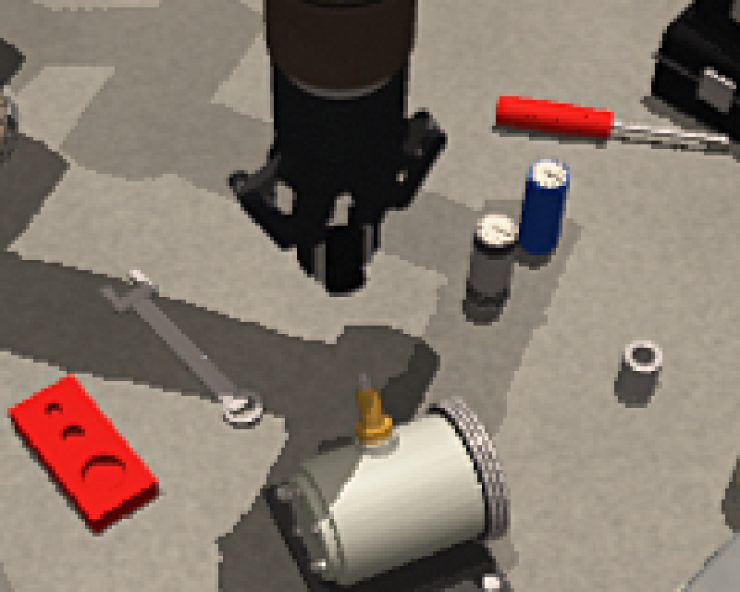

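The cap is held at crop (340,265), leaning with the rim away from the robot. The bare brass post and steel core show at (370,405). Now I carry the cap above the well.

>>> carry_out(slide=[[-0.0527,-0.2833,0.06],[-0.0527,-0.2833,0.06],[-0.0527,-0.2833,0.06],[-0.0527,-0.2833,0.06],[-0.0527,-0.2833,0.1],[-0.0527,-0.2833,0.17],[-0.0527,-0.2833,0.17],[-0.0527,-0.2833,0.17]], roll=[0,0,0,0,0,0,0,0], claw=[0.015,0.015,0.015,0.015,0.015,0.015,0.015,0.015])

```text
clock: 5.58
position: [460.0, -259.9, 230.4]
ee_rot: [0.184, 0.983, -0.0, -0.0]
contact_force: [-0.2, 0.9, -0.4]
gripper_width: 24.0
grasp_force: 58.9
```

```bash
python3 - <<'E'
from h import *
np.set_printoptions(suppress=True,precision=4)
go((458.9,-259.8,44.5))
ps={n:get_image(n) for n in("scene","top")}
p=ps["scene"]; g=read_state()["position"]-[0,0,154.7]
a=np.array([-.932,.363,0])
for n,p in ps.items():
    Q=cloud(p).reshape(-1,3)-g;k=p["img"].reshape(-1,3).max(1)
    m=(np.hypot(Q[:,0],Q[:,1])<45)&(Q[:,2]<-19)&(Q[:,2]>-g[2]+26)&(k<70)
    q=Q[m];print(n,m.sum()); 
    if m.sum(): print("lean-axis",np.percentile(q@a,[2,50,98]),"z",np.percentile(q[:,2],[2,50,98]))
p=ps["scene"];K=p["mtx"];c=np.linalg.inv(p["world_from_camera"])@np.r_[g,1];u=K[0,0]*c[0]/-c[2]+K[0,2];v=K[1,1]*c[1]/c[2]+K[1,2];u,v=int(u),int(v);print(u,v)
cv2.imwrite("pics/c1.png",cv2.resize(p["img"][v-45:v+55,u-65:u+65,::-1],None,fx=5.5,fy=5.5,interpolation=3))
E
```

```text
grasp at [ 460.  -259.9   75.7] yaw y 68.8 clk 5.58 F [-0.2  0.9 -0.4] q [-0.21  0.42 -0.45  0.   -0.7  -1.74] w 24.0
slide [ 0.0011 -0.0003  0.0312]
scene 30
lean-axis [-23.051  -19.1808  -9.8853] z [-28.8513 -22.5438 -19.4571]
top 0
193 263
```

View pics/c1.png

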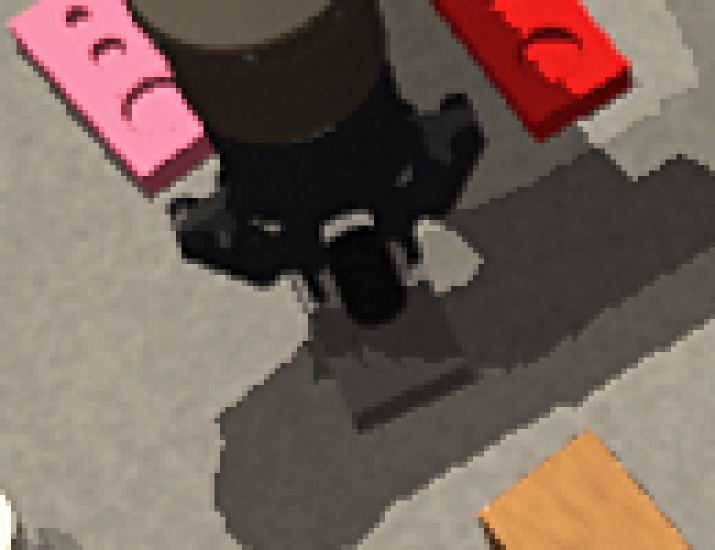

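>>> carry_out(slide=[[0.001,0,0.028],[0.001,0,0.033],[-0.004,0,0.033],[-0.009,0,0.034],[-0.014,0,0.035],[-0.017,0,0.036],[-0.017,0,0.036]], roll=[0,0,0,0,0,0,0], claw=[0.015,0.015,0.015,0.015,0.015,0.015,0.015])

```text
clock: 6.55
position: [468.8, -264.2, 197.4]
ee_rot: [0.185, 0.983, 0.001, -0.012]
contact_force: [-22.8, 14.4, 38.3]
gripper_width: 24.1
grasp_force: 63.5
```

```bash
python3 - <<'E'
from h import *
np.set_printoptions(suppress=True,precision=4)
go((471,-264.5,42)); print(read_state()["wrist_torque"])
p=get_image("scene"); g=read_state()["position"]-[0,0,154.7]
K=p["mtx"];c=np.linalg.inv(p["world_from_camera"])@np.r_[g,1];u=K[0,0]*c[0]/-c[2]+K[0,2];v=K[1,1]*c[1]/c[2]+K[1,2];u,v=int(u),int(v);print(u,v)
cv2.imwrite("pics/d1.png",cv2.resize(p["img"][v-30:v+30,u-40:u+40,::-1],None,fx=8,fy=8,interpolation=3))
E
```

```text
grasp at [ 468.8 -264.2   42.7] yaw y 68.7 clk 6.55 F [-22.8  14.4  38.3] q [-0.21  0.49 -0.44 -0.   -0.67 -1.73] w 24.1
slide [-0.0022  0.0005  0.0007]
[4.6935 6.8663 0.0845]
196 273
```

View pics/d1.png

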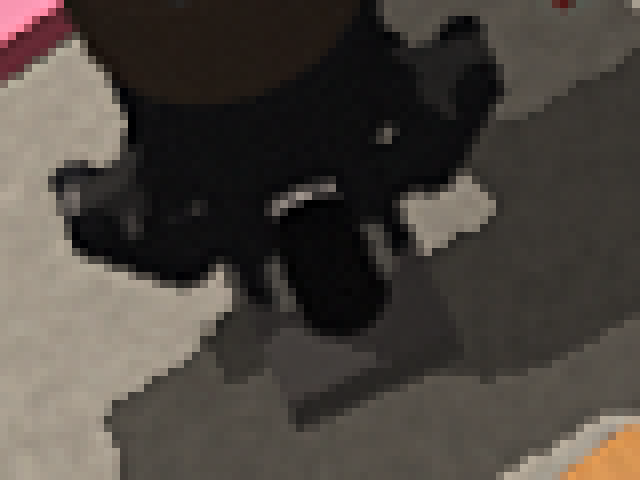

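The drag did not upright the cap. Its raised rim edge now rests on the block beside the well. I unload, let go here (it rests stably on two points), then regrip from the perpendicular direction so that the pads stand it upright.

>>> carry_out(slide=[[0.004,0,-0.001],[0.006,0,-0.002],[0.006,0,-0.002],[0.006,0,-0.002],[0.006,0,-0.002],[0.006,0,-0.002],[0.006,0,-0.045],[0.006,0,-0.045]], roll=[0,0,0,0,0,0,0,0], claw=[0.015,0.015,0.03,0.04,0.05,0.06,0.06,0.06])

```text
clock: 7.6
position: [471.1, -264.3, 242.1]
ee_rot: [0.184, 0.983, -0.0, 0.004]
contact_force: [0.4, 0.4, -0.2]
gripper_width: 60.0
grasp_force: 0.0
```

```bash
cat >> h.py <<'E'
def capcloud(c,r=45,z0=21):
    out=[]
    for n in("scene","top"):
        p=get_image(n);Q=cloud(p).reshape(-1,3);k=p["img"].reshape(-1,3).max(1)
        m=(np.hypot(Q[:,0]-c[0],Q[:,1]-c[1])<r)&(Q[:,2]<70)&(Q[:,2]>z0)&(k<60);out.append(Q[m])
        if n=="scene":S=p
    return S,out
def crop(p,c,n,hw=40,f=8):
    K=p["mtx"];c=np.linalg.inv(p["world_from_camera"])@np.r_[c,1];u=int(K[0,0]*c[0]/-c[2]+K[0,2]);v=int(K[1,1]*c[1]/c[2]+K[1,2])
    cv2.imwrite("pics/"+n,cv2.resize(p["img"][v-hw*3//4:v+hw*3//4,u-hw:u+hw,::-1],None,fx=f,fy=f,interpolation=3));print("crop",u,v)
E
python3 - <<'E'
from h import *
np.set_printoptions(suppress=True,precision=4)
go((471,-264.5,42))
S,o=capcloud((465,-262))
a=np.array([-.932,.363,0]);
for q in o:
    if len(q): print(len(q),q.min(0),q.max(0),np.median(q,0)); d=q-[471,-264.5,0]; print(np.c_[d@a,q[:,2]][::6].round(0).tolist())
crop(S,(465,-262,40),"e1.png")
E
```

```text
grasp at [ 471.1 -264.3   87.4] yaw y 68.8 clk 7.6 F [ 0.4  0.4 -0.2] q [-0.21  0.42 -0.41  0.   -0.74 -1.73] w 60.0
slide [ 0.0003 -0.0003  0.0454]
193 [ 435.5993 -292.9318   21.0382] [ 507.5801 -243.5573   49.3344] [ 461.3819 -261.8961   40.6542]
[[36.0, 42.0], [32.0, 37.0], [26.0, 46.0], [28.0, 46.0], [25.0, 41.0], [21.0, 49.0], [23.0, 35.0], [21.0, 44.0], [26.0, 40.0], [16.0, 46.0], [22.0, 39.0], [14.0, 42.0], [18.0, 41.0], [12.0, 41.0], [15.0, 41.0], [8.0, 42.0], [10.0, 43.0], [6.0, 39.0], [7.0, 41.0], [2.0, 39.0], [4.0, 42.0], [-1.0, 41.0], [0.0, 45.0], [-4.0, 42.0], [-2.0, 43.0], [-3.0, 22.0], [2.0, 22.0], [-2.0, 34.0], [-4.0, 25.0], [-2.0, 26.0], [-24.0, 22.0], [-29.0, 21.0], [-33.0, 21.0]]
40 [ 435.9569 -263.8398   35.7086] [ 459.4603 -242.7547   53.3559] [ 446.0236 -253.0896   43.3449]
[[16.0, 43.0], [24.0, 45.0], [27.0, 44.0], [32.0, 48.0], [23.0, 38.0], [29.0, 48.0], [31.0, 43.0]]
crop 196 272
```

View pics/e1.png

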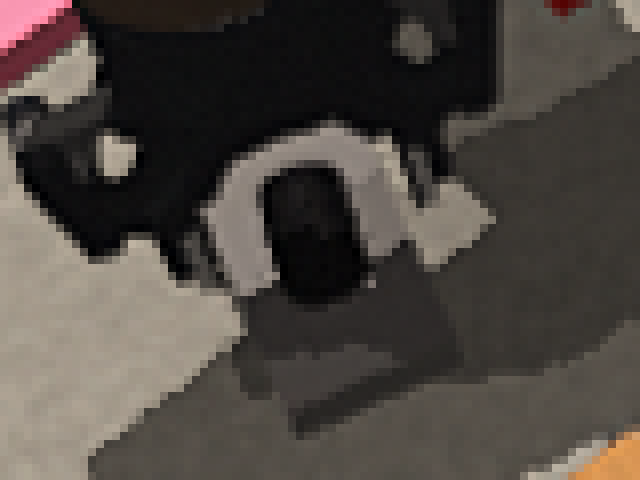

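The cap fell over. It now lies along the block, with its rim over the wide well and its closed end towards the robot. I'll measure its lie, then push the closed end with nearly closed fingers. The far wall of the well should then stand it up.

```bash
python3 - <<'E'
from h import *
np.set_printoptions(suppress=True,precision=3)
S,o=capcloud((458,-260),34,25)
u=lambda x:np.array([np.cos(x[4])*np.cos(x[3]),np.cos(x[4])*np.sin(x[3]),np.sin(x[4])])
for P in(o[0],np.vstack(o)):
    f=least_squares(lambda x:cyl(P,x[:3],u(x),13,-19,19),(456,-259,33,2.77,0.1),loss="soft_l1",f_scale=1.5)
    d=u(f.x);print(len(P),f.x,np.median(abs(f.fun)),"closed end",f.x[:3]+19*d,"rim",f.x[:3]-19*d)
go((0,0,0))
E
```

```text
161 [ 454.417 -259.877   31.09     2.698    0.043] 0.7830171979797615 closed end [ 437.27  -251.732   31.9  ] rim [ 471.563 -268.021   30.281]
198 [ 454.624 -259.669   31.118    2.676    0.05 ] 0.963457049791697 closed end [ 437.667 -251.153   32.075] rim [ 471.582 -268.186   30.161]
grasp at [ 469.3 -263.8   83.7] yaw y 68.7 clk 7.8 F [ 0.3  0.5 -0.7] q [-0.21  0.42 -0.41 -0.   -0.74 -1.73] w 59.9
slide [0.533 0.075 0.085]
```

>>> carry_out(slide=[[0.054,0,0],[0.054,0,0.02],[0.054,0,0.0412],[0.054,0,0.0412],[0.048,0,0.0412],[0.044,0,0.0412],[0.04,0,0.0412],[0.036,0,0.0412]], roll=[0,0,0,0,0,0,0,0], claw=[0.012,0.012,0.012,0.012,0.012,0.012,0.012,0.012])

```text
clock: 8.8
position: [436.4, -251.0, 198.3]
ee_rot: [0.185, 0.983, 0.0, 0.0]
contact_force: [-0.0, 0.3, -0.0]
gripper_width: 11.9
grasp_force: 0.1
```

>>> carry_out(slide=[[-0.003,0,0],[-0.006,0,0],[-0.009,0,0],[-0.009,0,0]], roll=[0,0,0,0], claw=[0.012,0.012,0.012,0.012])

```text
clock: 9.3
position: [440.9, -253.3, 197.0]
ee_rot: [0.186, 0.983, 0.001, -0.006]
contact_force: [-9.2, 4.7, 6.5]
gripper_width: 11.8
grasp_force: 5.5
```

```bash
python3 - <<'E'
from h import *
np.set_printoptions(suppress=True,precision=3)
go((0,0,0))
p=get_image("scene");crop(p,(468,-262,40),"f1.png")
E
```

```text
grasp at [ 440.9 -253.3   42.3] yaw y 68.6 clk 9.3 F [-9.2  4.7  6.5] q [-0.2   0.45 -0.52 -0.   -0.61 -1.74] w 11.8
slide [0.502 0.075 0.049]
crop 196 273
```

View pics/f1.png

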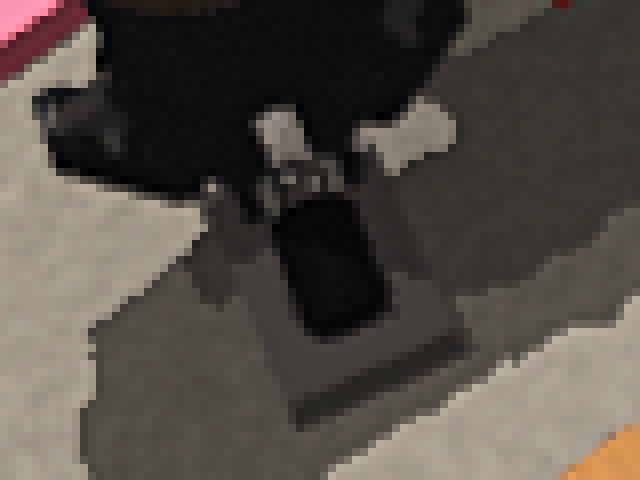

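The cap (about (335,265) in the crop) has slid forward. Its rim is against the far wall of the well and the fingers press on its closed end. Next I drag the closed end up with the pressing fingers.

>>> carry_out(slide=[[-0.003,0,0],[-0.004,0,-0.004],[-0.004,0,-0.008],[-0.004,0,-0.012],[-0.004,0,-0.016],[-0.004,0,-0.019]], roll=[0,0,0,0,0,0], claw=[0.012,0.012,0.012,0.012,0.012,0.012])

```text
clock: 10.1
position: [448.1, -255.7, 217.3]
ee_rot: [0.185, 0.983, -0.0, 0.0]
contact_force: [-3.2, 1.1, 0.4]
gripper_width: 11.9
grasp_force: 0.6
```

```bash
cat >> h.py <<'E'
def capfit(c,ex=None,x0=None,r=34):
    S,o=capcloud(c,r,22); u=lambda x:np.array([np.cos(x[4])*np.cos(x[3]),np.cos(x[4])*np.sin(x[3]),np.sin(x[4])])
    a=np.array([-.932,.363,0])
    for n,P in zip(("scene","both"),(o[0],np.vstack(o))):
        if ex is not None: P=P[(P-[471,-264.5,0])@a<ex]
        best=min((least_squares(lambda x:cyl(P,x[:3],u(x),13,-19,19),(c[0],c[1],32,2.7,e),loss="soft_l1",f_scale=1.5) for e in(0.1,.5,.9,1.4)),key=lambda f:f.cost)
        d=u(best.x);q=(best.x[:3]-[471,-264.5,0]);print(n,len(P),"centre",best.x[:3].round(1),"lean pos",(q@a).round(1),"az",best.x[3].round(2),"elev deg",np.degrees(best.x[4]).round(1),"med",np.median(abs(best.fun)).round(2), "ztop",np.percentile(P[:,2],[50,98]).round(0))
E
python3 - <<'E'
from h import *
np.set_printoptions(suppress=True,precision=3)
go((0,0,0))
g=read_state()["position"]
ex=(np.array([g[0]-471,g[1]+264.5])@[-.932,.363])-11.5;print("finger face lean",ex)
capfit((470,-265),ex)
E
```

```text
grasp at [ 448.1 -255.7   62.6] yaw y 68.7 clk 10.1 F [-3.2  1.1  0.4] q [-0.2   0.42 -0.49  0.   -0.66 -1.74] w 11.9
slide [0.51  0.075 0.062]
finger face lean 13.01982283579499
scene 201 centre [ 476.4 -267.6   38.3] lean pos -6.2 az 2.74 elev deg 40.3 med 0.98 ztop [46. 60.]
both 201 centre [ 476.4 -267.6   38.3] lean pos -6.2 az 2.74 elev deg 40.3 med 0.98 ztop [46. 60.]
```

>>> carry_out(slide=[[-0.002,0,-0.002],[-0.004,0,-0.004],[-0.006,0,-0.006],[-0.006,0,-0.006]], roll=[0,0,0,0], claw=[0.012,0.012,0.012,0.012])

```text
clock: 10.7
position: [454.3, -257.9, 223.3]
ee_rot: [0.185, 0.983, -0.0, 0.001]
contact_force: [-0.5, -0.4, 1.3]
gripper_width: 11.8
grasp_force: 1.0
```

```bash
python3 - <<'E'
from h import *
np.set_printoptions(suppress=True,precision=3)
go((0,0,0))
g=read_state()["position"]
ex=(np.array([g[0]-471,g[1]+264.5])@[-.932,.363])-11.5;print("finger face lean",ex)
capfit((473,-265),ex)
capfit((473,-265),None)
E
```

```text
grasp at [ 454.3 -257.9   68.6] yaw y 68.7 clk 10.7 F [-0.5 -0.4  1.3] q [-0.21  0.42 -0.47  0.   -0.68 -1.74] w 11.8
slide [0.517 0.075 0.068]
finger face lean 6.4519259711724715
scene 203 centre [ 480.9 -269.2   39.4] lean pos -11.0 az 2.77 elev deg 58.5 med 0.86 ztop [49. 63.]
both 203 centre [ 480.9 -269.2   39.4] lean pos -11.0 az 2.77 elev deg 58.5 med 0.86 ztop [49. 63.]
scene 222 centre [ 479.7 -268.9   40.8] lean pos -9.7 az 2.78 elev deg 55.3 med 1.28 ztop [50. 68.]
both 222 centre [ 479.7 -268.9   40.8] lean pos -9.7 az 2.78 elev deg 55.3 med 1.28 ztop [50. 68.]
```

>>> carry_out(slide=[[0.002,0,0.002],[0.005,0,0.004],[0.008,0,0.006],[0.01,0,0.006]], roll=[0,0,0,0], claw=[0.012,0.012,0.012,0.012])

```text
clock: 11.4
position: [444.3, -254.0, 216.7]
ee_rot: [0.185, 0.983, 0.0, -0.0]
contact_force: [0.4, -1.1, 0.0]
gripper_width: 12.3
grasp_force: 0.1
```

```bash
cat > c.py <<'E'
from h import *
np.set_printoptions(suppress=True,precision=3)
go((0,0,0))
g=read_state()["position"]
ex=(np.array([g[0]-471,g[1]+264.5])@[-.932,.363])-11.5;print("finger face lean",ex)
capfit((473,-265),ex)
E
python3 c.py
```

```text
grasp at [ 444.3 -254.    62. ] yaw y 68.7 clk 11.4 F [ 0.4 -1.1  0. ] q [-0.2   0.42 -0.5  -0.   -0.65 -1.74] w 12.3
slide [0.506 0.075 0.062]
finger face lean 17.227111531900647
scene 182 centre [ 469.8 -265.4   34.1] lean pos 0.8 az 2.74 elev deg 19.7 med 0.98 ztop [43. 56.]
both 182 centre [ 469.8 -265.4   34.1] lean pos 0.8 az 2.74 elev deg 19.7 med 0.98 ztop [43. 56.]
```

The cap pivots about the far edge of the well without slipping. I'll lift it the whole way round, so that it stands upright on the block's far lip, where it is supported. Then I'll regrip it upright.

>>> carry_out(slide=[[0.014,0,0],[0.014,0,0.02],[0.004,0,0.02],[-0.002,0,0.02],[-0.004,0,0.017],[-0.005,0,0.012],[-0.005,0,0.006],[-0.005,0,0.0]], roll=[0,0,0,0,0,0,0,0], claw=[0.012,0.012,0.012,0.012,0.012,0.012,0.012,0.012])

```text
clock: 12.5
position: [448.8, -256.0, 217.7]
ee_rot: [0.185, 0.983, -0.0, -0.0]
contact_force: [-0.2, -0.2, 0.5]
gripper_width: 11.9
grasp_force: 0.0
```

```bash
python3 c.py
```

```text
grasp at [ 448.8 -256.    63. ] yaw y 68.7 clk 12.5 F [-0.2 -0.2  0.5] q [-0.2   0.43 -0.49  0.   -0.66 -1.74] w 11.9
slide [0.511 0.075 0.063]
finger face lean 12.236867353578798
scene 203 centre [ 477.9 -268.7   38.6] lean pos -8.0 az 2.74 elev deg 46.5 med 0.84 ztop [47. 61.]
both 203 centre [ 477.9 -268.7   38.6] lean pos -8.0 az 2.74 elev deg 46.5 med 0.84 ztop [47. 61.]
```

>>> carry_out(slide=[[-0.003,0,-0.003],[-0.006,0,-0.005],[-0.009,0,-0.007],[-0.012,0,-0.008],[-0.015,0,-0.008],[-0.015,0,-0.008]], roll=[0,0,0,0,0,0], claw=[0.012,0.012,0.012,0.012,0.012,0.012])

```text
clock: 13.35
position: [463.9, -261.9, 227.0]
ee_rot: [0.184, 0.983, -0.001, 0.001]
contact_force: [-5.5, 0.9, 13.5]
gripper_width: 12.0
grasp_force: 7.1
```

```bash
python3 c.py
```

```text
grasp at [ 463.9 -261.9   72.3] yaw y 68.8 clk 13.35 F [-5.5  0.9 13.5] q [-0.21  0.43 -0.44  0.   -0.7  -1.73] w 12.0
slide [0.527 0.076 0.071]
finger face lean -3.979432889889428
scene 192 centre [ 487.6 -272.3   39.5] lean pos -18.3 az -9.71 elev deg -648.0 med 0.8 ztop [51. 64.]
both 192 centre [ 487.6 -272.3   39.5] lean pos -18.3 az -9.71 elev deg -648.0 med 0.8 ztop [51. 64.]
```

>>> carry_out(slide=[[0.003,0,-0.001],[0.003,0,0.006],[-0.001,0,0.006],[-0.004,0,0.006],[-0.007,0,0.006],[-0.009,0,0.006]], roll=[0,0,0,0,0,0], claw=[0.012,0.012,0.012,0.012,0.012,0.012])

```text
clock: 14.2
position: [464.6, -263.5, 222.8]
ee_rot: [0.185, 0.983, 0.0, -0.012]
contact_force: [-29.1, 14.3, 60.9]
gripper_width: 11.7
grasp_force: 33.5
```

```bash
python3 c.py
```

```text
grasp at [ 464.6 -263.5   68.1] yaw y 68.7 clk 14.2 F [-29.1  14.3  60.9] q [-0.21  0.44 -0.43  0.   -0.72 -1.73] w 11.7
slide [0.527 0.077 0.081]
finger face lean -5.17426214594602
scene 176 centre [ 485.  -272.7   38.5] lean pos -16.0 az -0.25 elev deg -245.3 med 0.73 ztop [47. 62.]
both 176 centre [ 485.  -272.7   38.5] lean pos -16.0 az -0.25 elev deg -245.3 med 0.73 ztop [47. 62.]
```

>>> carry_out(slide=[[0.0,0,-0.01],[0.03,0,-0.012],[0.045,0,0.0],[0.045,0,0.0]], roll=[0,0,0,0], claw=[0.012,0.012,0.012,0.012])

```text
clock: 14.8
position: [429.3, -248.2, 218.5]
ee_rot: [0.185, 0.983, 0.0, -0.0]
contact_force: [-0.1, 0.7, -0.2]
gripper_width: 12.0
grasp_force: 0.0
```

```bash
python3 c.py
```

```text
grasp at [ 429.3 -248.2   63.8] yaw y 68.7 clk 14.8 F [-0.1  0.7 -0.2] q [-0.2   0.4  -0.54 -0.   -0.64 -1.75] w 12.0
slide [0.49  0.075 0.064]
finger face lean 33.31614010170958
scene 122 centre [ 492.2 -274.3   37.8] lean pos -23.3 az 24.92 elev deg -1351.8 med 0.72 ztop [56. 60.]
both 122 centre [ 492.2 -274.3   37.8] lean pos -23.3 az 24.92 elev deg -1351.8 med 0.72 ztop [56. 60.]
```

The cap now stands upright (88°) on the block's far lip at about (492,-274). I pick it up from above.

>>> carry_out(slide=[[0,0,-0.035],[-0.03,0,-0.035],[-0.0681,-0.0015,-0.035],[-0.0681,-0.0015,-0.035],[-0.0681,-0.0015,-0.01],[-0.0681,-0.0015,0.0138],[-0.0681,-0.0015,0.0138],[-0.0681,-0.0015,0.0138]], roll=[0,0,0,0,0,0,0,0], claw=[0.03,0.06,0.06,0.06,0.06,0.06,0.06,0.06])

```text
clock: 15.9
position: [493.0, -274.6, 206.0]
ee_rot: [0.185, 0.983, -0.0, 0.001]
contact_force: [0.9, -0.7, -0.9]
gripper_width: 59.7
grasp_force: 0.0
```

>>> carry_out(slide=[[0,0,0],[0,0,0],[0,0,0],[0,0,0],[0,0,-0.01],[0,0,-0.02],[0,0,-0.02]], roll=[0,0,0,0,0,0,0], claw=[0.015,0.015,0.015,0.015,0.015,0.015,0.015])

```text
clock: 16.77
position: [492.7, -274.5, 226.3]
ee_rot: [0.185, 0.983, -0.0, 0.001]
contact_force: [-0.2, 0.7, -0.3]
gripper_width: 23.9
grasp_force: 58.7
```

```bash
python3 - <<'E'
from h import *
np.set_printoptions(suppress=True,precision=4)
S=[get_image("scene"),get_image("top")]; g=read_state()["position"]-[0,0,154.7]
P=np.vstack([cloud(p).reshape(-1,3) for p in S]);k=np.hstack([p["img"].reshape(-1,3).max(1) for p in S])
m=(np.hypot(P[:,0]-g[0],P[:,1]-g[1])<25)&(P[:,2]>26)&(P[:,2]<g[2]-20)&(k<60);print(m.sum(),P[m].min(0),P[m].max(0))
# well: low points inside disc around estimate
for p in S:
    Q=cloud(p).reshape(-1,3);d=Q[(np.hypot(Q[:,0]-471,Q[:,1]+264.5)<22)&(Q[:,2]<14.5)];print("well",len(d),d.mean(0),d.min(0),d.max(0))
go((471.2,-264.6,65),(471.2,-264.6,40))
E
```

```text
18 [ 494.5849 -288.7312   38.5708] [ 507.5962 -267.8412   50.0014]<stdin>:8: RuntimeWarning: Mean of empty slice.
  ret = um.true_divide(
Traceback (most recent call last):
ValueError: zero-size array to reduction operation minimum which has no identity
```

>>> carry_out(slide=[[0.0236,0.0015,0.0],[0.0236,0.0015,0.0],[0.0236,0.0015,0.015],[0.0236,0.0015,0.022],[0.0236,0.0015,0.026],[0.0236,0.0015,0.03],[0.0236,0.0015,0.03]], roll=[0,0,0,0,0,0,0], claw=[0.015,0.015,0.015,0.015,0.015,0.015,0.015])

```text
clock: 17.75
position: [471.2, -264.5, 196.2]
ee_rot: [0.184, 0.983, -0.0, -0.0]
contact_force: [-1.7, 2.0, 6.4]
gripper_width: 24.0
grasp_force: 59.6
```

>>> carry_out(slide=[[0,0,-0.001],[0,0,-0.001],[0,0,-0.001],[0,0,-0.001],[0,0,-0.05],[0,0,-0.1],[0,0,-0.12]], roll=[0,0,0,0,0,0,0], claw=[0.03,0.045,0.06,0.07,0.07,0.07,0.07])

```text
clock: 18.62
position: [471.5, -264.7, 318.5]
ee_rot: [0.185, 0.983, -0.0, 0.003]
contact_force: [-0.4, 0.8, -1.0]
gripper_width: 70.2
grasp_force: 0.0
```

```bash
python3 - <<'E'
from h import *
np.set_printoptions(suppress=True,precision=3)
capfit((471,-264.5),r=25)
for n in("scene","top"):
    p=get_image(n);P=cloud(p).reshape(-1,3)
    P=P[(np.hypot(P[:,0]-494,P[:,1]-223)<24)&(P[:,2]>8)&(P[:,2]<95)]
    g=least_squares(lambda x:cyl(P,np.array([x[0],x[1],0]),np.array([0,0,1.]),17,0,80),(494,223),loss="soft_l1",f_scale=1.5);print(n,g.x,len(P))
    Q=cloud(p).reshape(-1,3);Q=Q[(np.hypot(Q[:,0]-490,Q[:,1]-282)<28)&(Q[:,2]>10)&(Q[:,2]<95)];print("blue",np.median(Q,0),len(Q))
go((494,223,160))
E
```

```text
scene 131 centre [ 471.6 -264.9   27.6] lean pos -0.8 az 2.78 elev deg 85.7 med 0.85 ztop [45. 50.]
both 145 centre [ 471.4 -264.9   27.9] lean pos -0.5 az 1.72 elev deg 85.2 med 0.94 ztop [45. 53.]
scene [493.758 222.219] 262
blue [492.559 284.048  57.911] 248
top [494.352 224.827] 116
blue [485.042 290.866  76.53 ] 115
grasp at [ 470.6 -264.4  160.1] yaw y 68.7 clk 18.82 F [ 0.6 -0.  -0.3] q [-0.21  0.33 -0.33 -0.   -0.92 -1.73] w 70.2
slide [0.155 0.463 0.   ]
```

The cap is seated upright in the well (centre z≈28, within about 1 mm of its axis). Now the gauge: I grip it with the closing line turned away from the blue look-alike.

>>> carry_out(slide=[[0.155,0.463,-0.06],[0.155,0.463,-0.06],[0.155,0.463,-0.06],[0.155,0.463,-0.06],[0.155,0.463,-0.06],[0.155,0.463,-0.06],[0.155,0.463,-0.06],[0.155,0.463,-0.06]], roll=[-90,-90,-90,-90,-90,-90,-90,-90], claw=[0.07,0.06,0.05,0.05,0.05,0.05,0.05,0.05])

```text
clock: 19.82
position: [494.3, 225.5, 373.5]
ee_rot: [-0.538, 0.843, -0.0, -0.002]
contact_force: [1.7, -0.5, 0.7]
gripper_width: 50.1
grasp_force: 0.0
```

```bash
python3 - <<'E'
from h import *
np.set_printoptions(suppress=True,precision=4)
go((494,223.2,140),(494,223.2,72.3),yaw=158.7)
E
```

```text
grasp at [494.3 225.5 218.8] yaw y 155.1 clk 19.82 F [ 1.7 -0.5  0.7] q [ 0.73  0.27 -0.24 -0.   -1.06 -1.16] w 50.1
slide [ 0.0019 -0.0008  0.0788]
slide [ 0.0017 -0.0009  0.1465]
roll -3.6
```

>>> carry_out(slide=[[0.002,-0.001,0.05],[0.002,-0.001,0.1],[0.002,-0.001,0.135],[0.002,-0.001,0.1465],[0.002,-0.001,0.1465],[0.002,-0.001,0.1465],[0.002,-0.001,0.1465],[0.002,-0.001,0.1465]], roll=[-3.6,-3.6,-3.6,-3.6,-3.6,-3.6,-3.6,-3.6], claw=[0.05,0.05,0.05,0.05,0.05,0.025,0.025,0.025])

```text
clock: 20.82
position: [495.1, 221.2, 230.1]
ee_rot: [-0.561, 0.828, 0.0, 0.001]
contact_force: [-0.1, -0.6, 3.8]
gripper_width: 31.6
grasp_force: 59.5
```

>>> carry_out(slide=[[0,0,0.002],[0.004,0,0.006],[0.01,0,0.007],[0.016,0,0.007],[0.022,0,0.007],[0.028,0,0.008],[0.033,0,0.009],[0.036,0,0.009]], roll=[0,0,0,0,0,0,0,0], claw=[0.025,0.025,0.025,0.025,0.025,0.025,0.025,0.025])

```text
clock: 21.82
position: [485.6, 192.2, 227.3]
ee_rot: [-0.563, 0.827, 0.0, 0.012]
contact_force: [-3.7, 10.3, 26.1]
gripper_width: 31.2
grasp_force: 68.3
```

```bash
cat >> h.py <<'E'
def gfit(grip,lean,tilt0=.3,d0=20):
    # gauge axis in plane of lean; x: grip offset along lean, height of centre along axis, tilt
    S=[get_image("scene"),get_image("top")]
    l=np.array([*lean,0.]);res=[]
    P=np.vstack([cloud(p).reshape(-1,3) for p in S]);P=P[np.linalg.norm(P-grip,axis=1)<95]
    P=P[(P[:,2]<grip[2]-20)&(P[:,2]>7)&(np.linalg.norm((P-grip)[:,:2],axis=1)<70)]
    # discard far-side points
    for t0 in(0,.3,.55):
        def f(x):
            z=np.array([l[0]*np.sin(x[2]),l[1]*np.sin(x[2]),np.cos(x[2])]);return cyl(P,grip+l*x[0]-z*x[1],z,17,-40,40)
        for d in(10,20,30): res.append(least_squares(f,(0,d,t0),loss="cauchy",f_scale=1.5))
    r=min(res,key=lambda r:r.cost);print("gfit n",len(P),"off along lean",r.x[0].round(1),"centre below grip",r.x[1].round(1),"tilt deg",np.degrees(r.x[2]).round(1),"med",np.median(abs(r.fun)).round(2));return r.x
E
python3 - <<'E'
from h import *
np.set_printoptions(suppress=True,precision=4)
go((0,0,0)); s=read_state();M=R.from_quat(s["ee_rot"]).as_matrix()
gfit(s["position"]-[0,0,154.7],M[:2,0])
E
```

```text
grasp at [485.6 192.2  72.6] yaw y 158.5 clk 21.82 F [-3.7 10.3 26.1] q [ 0.69  0.41 -0.47  0.   -0.66 -1.07] w 31.2
slide [0.3582 0.3822 0.06  ]
gfit n 111 off along lean -3.0 centre below grip 59.8 tilt deg 17.4 med 2.38
```

```bash
cat >> h.py <<'E'
def gtilt(save=None):
    s=read_state();M=R.from_quat(s["ee_rot"]).as_matrix();l=np.array([M[0,0],M[1,0],0]);pv=s["position"]-[0,0,154.7+13.5]
    for n in("scene","top"):
        p=get_image(n);P=cloud(p).reshape(-1,3);q=P-pv
        P=P[(abs(q@np.array([M[0,1],M[1,1],0]))<19)&(abs(q@l)<75)&(q[:,2]<-8)&(q[:,2]>-75)&(P[:,2]>6)]
        if len(P)<15: print(n,len(P));continue
        def f(x):
            z=l*np.sin(x[1])+[0,0,np.cos(x[1])];return cyl(P,pv+l*x[0]-z*21.5,z,17,-40,40)
        r=min((least_squares(f,(0,t),loss="soft_l1",f_scale=2) for t in(-.2,0,.25,.5,.8)),key=lambda r:r.cost)
        print(n,len(P),"lean off",r.x[0].round(1),"tilt",np.degrees(r.x[1]).round(1),"med",np.median(abs(r.fun)).round(2))
        if n=="scene" and save: crop(p,pv-[0,0,20],save,50,7)
E
python3 -c "
from h import *
gtilt('g1.png')"
```

```text
scene 64 lean off -7.7 tilt 16.1 med 1.52
crop 323 174
top 18 lean off 13.5 tilt -24.5 med 5.66
```

View pics/g1.png

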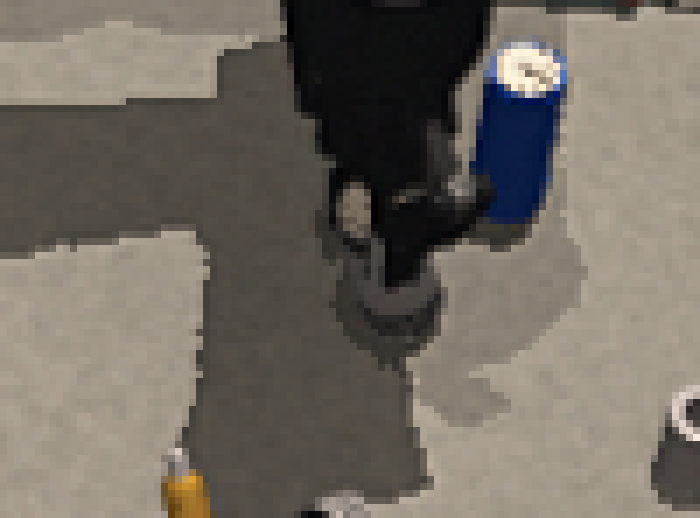

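The gauge is held, mouth at about (390,335) in the crop and clear of the blue one. I lift it for a cleaner tilt measurement.

>>> carry_out(slide=[[0.03,0,-0.03],[0.03,0,-0.08],[0.03,0,-0.12],[0.03,0,-0.12]], roll=[0,0,0,0], claw=[0.025,0.025,0.025,0.025])

```text
clock: 22.52
position: [470.7, 159.8, 343.1]
ee_rot: [-0.561, 0.828, 0.0, 0.004]
contact_force: [0.3, -0.7, -1.6]
gripper_width: 31.0
grasp_force: 64.9
```

```bash
cat >> h.py <<'E'
def gt2():
    s=read_state();M=R.from_quat(s["ee_rot"]).as_matrix();l=np.array([M[0,0],M[1,0],0]);y=np.array([M[0,1],M[1,1],0]);pv=s["position"]-[0,0,154.7+13.5]
    p=get_image("scene");P=cloud(p).reshape(-1,3);q=P-pv
    P=P[(abs(q@y)<24)&(abs(q@l)<70)&(q[:,2]<-8)&(q[:,2]>-80)&(P[:,2]>20)];q=P-pv
    def f(x):
        z=l*np.sin(x[1])+[0,0,np.cos(x[1])];return cyl(P,pv+l*x[0]+y*x[2]-z*x[3],z,17,-40,40)
    r=min((least_squares(f,(0,t,0,21),loss="soft_l1",f_scale=1.5) for t in(0,.25,.5,.8)),key=lambda r:r.cost)
    print(len(P),"lean off",r.x[0].round(1),"tilt",np.degrees(r.x[1]).round(1),"y off",r.x[2].round(1),"centre below pivot",r.x[3].round(1),"med",np.median(abs(r.fun)).round(2))
    for a,b in((-20,-8),(-35,-20),(-50,-35),(-80,-50)):
        m=(q[:,2]>a)&(q[:,2]<b)
        if m.sum(): print(a,b,m.sum(),"lean",np.percentile(q[m]@l,[5,95]).round(0),"y",np.percentile(q[m]@y,[5,95]).round(0))
E
python3 -c "
from h import *
go((0,0,0));gt2()"
```

```text
grasp at [470.7 159.8 188.4] yaw y 158.3 clk 22.52 F [ 0.3 -0.7 -1.6] q [ 0.65  0.22 -0.39  0.   -0.95 -1.03] w 31.0
slide [0.3241 0.3789 0.1845]
130 lean off -6.0 tilt 13.0 y off -0.9 centre below pivot 21.6 med 0.73
-20 -8 22 lean [-20.   9.] y [-19.   0.]
-35 -20 43 lean [-25.   5.] y [-19.  -6.]
-50 -35 44 lean [-28.   2.] y [-19.  -3.]
-80 -50 21 lean [-27.  -2.] y [-17.  -3.]
```

>>> carry_out(slide=[[0,0,0.06],[0,0,0.105],[0,0,0.114],[0.005,0,0.119],[0.01,0,0.12],[0.015,0,0.12],[0.02,0,0.12],[0.02,0,0.12]], roll=[0,0,0,0,0,0,0,0], claw=[0.025,0.025,0.025,0.025,0.025,0.025,0.025,0.025])

```text
clock: 23.58
position: [465.9, 143.7, 223.8]
ee_rot: [-0.562, 0.827, -0.0, 0.007]
contact_force: [-1.4, 4.5, 22.9]
gripper_width: 31.2
grasp_force: 73.6
```

```bash
sed -i 's/P\[:,2\]>20)\];q=P-pv/P[:,2]>5)];q=P-pv/' h.py; python3 -c "
from h import *
go((0,0,0));gt2()"
```

```text
grasp at [465.9 143.7  69.1] yaw y 158.4 clk 23.57 F [-1.4  4.5 22.9] q [ 0.63  0.37 -0.56  0.   -0.62 -1.01] w 31.2
slide [0.3056 0.3811 0.0621]
75 lean off -10.6 tilt 18.9 y off -2.2 centre below pivot 14.1 med 0.6
-20 -8 14 lean [-29. -12.] y [-21. -13.]
-35 -20 29 lean [-37.  -6.] y [-20.  -7.]
-50 -35 30 lean [-39.  -9.] y [-19. -10.]
-80 -50 2 lean [-16. -15.] y [-16. -12.]
```

>>> carry_out(slide=[[0,0,-0.04],[0,0,-0.09],[0,0,-0.12],[0,0,-0.12]], roll=[0,0,0,0], claw=[0.025,0.025,0.025,0.025])

```text
clock: 24.12
position: [462.9, 141.2, 340.6]
ee_rot: [-0.561, 0.828, 0.0, 0.001]
contact_force: [0.4, 0.7, -2.0]
gripper_width: 31.2
grasp_force: 71.4
```

```bash
python3 -c "
from h import *
go((0,0,0));gt2()"
```

```text
grasp at [462.9 141.2 185.9] yaw y 158.2 clk 24.12 F [ 0.4  0.7 -2. ] q [ 0.63  0.21 -0.42 -0.   -0.94 -1.01] w 31.2
slide [0.3031 0.3779 0.1846]
112 lean off -8.0 tilt 18.1 y off -0.4 centre below pivot 15.3 med 0.62
-20 -8 21 lean [-29.   4.] y [-19.   2.]
-35 -20 39 lean [-33.  -3.] y [-19.  -7.]
-50 -35 44 lean [-35.  -6.] y [-18.  -7.]
-80 -50 8 lean [-32. -10.] y [-16.  -6.]
```

>>> carry_out(slide=[[0,0,-0.06],[0.03,-0.03,-0.06],[0.05,-0.06,-0.06],[0.09,-0.098,-0.06],[0.09,-0.098,-0.06],[0.09,-0.098,-0.06],[0.09,-0.098,-0.06],[0.09,-0.098,-0.06]], roll=[89.5,89.5,89.5,89.5,89.5,89.5,89.5,89.5], claw=[0.025,0.025,0.025,0.025,0.025,0.025,0.025,0.025])

```text
clock: 25.18
position: [520.2, 21.1, 396.1]
ee_rot: [0.157, 0.988, -0.001, -0.003]
contact_force: [0.6, 0.5, -2.1]
gripper_width: 31.5
grasp_force: 71.2
```

```bash
python3 -c "
from h import *
go((520.7,21.1,224.5),yaw=68.7)
gt2()"
```

```text
grasp at [520.2  21.1 241.4] yaw y 71.9 clk 25.18 F [ 0.6  0.5 -2.1] q [ 0.35  0.22 -0.26 -0.   -1.11 -2.24] w 31.5
slide [-0.0006  0.0003  0.0169]
roll 3.2
220 lean off -7.1 tilt 19.0 y off -0.4 centre below pivot 41.4 med 0.78
-20 -8 66 lean [-31. -12.] y [-17.   9.]
-35 -20 80 lean [-37. -18.] y [-17.  11.]
-50 -35 64 lean [-40. -22.] y [-17.  10.]
-80 -50 10 lean [-35. -25.] y [-11.   2.]
```

>>> carry_out(slide=[[-0.0006,0.0005,0.01],[-0.0006,0.0005,0.017],[-0.0036,0.0005,0.022],[-0.0066,0.0005,0.0275],[-0.0096,0.0005,0.0325],[-0.0126,0.0005,0.0377],[-0.0136,0.0005,0.0395],[-0.0136,0.0005,0.0395]], roll=[3.2,3.2,3.2,3.2,3.2,3.2,3.2,3.2], claw=[0.025,0.025,0.025,0.025,0.025,0.025,0.025,0.025])

```text
clock: 26.22
position: [533.1, 17.5, 359.7]
ee_rot: [0.181, 0.983, -0.0, -0.001]
contact_force: [-2.7, 0.7, -1.9]
gripper_width: 31.2
grasp_force: 71.3
```

```bash
python3 -c "
from h import *
go((532.8,16.4,202),yaw=68.7)
print(read_state()['wrist_torque'].round(2))"
```

```text
grasp at [533.1  17.5 205. ] yaw y 69.1 clk 26.23 F [-2.7  0.7 -1.9] q [ 0.34  0.27 -0.28 -0.   -1.02 -2.27] w 31.2
slide [-0.0001 -0.0011  0.003 ]
roll 0.4
[0.35 1.11 0.01]
```

>>> carry_out(slide=[[0.003,0,0.0015],[0.006,0,0.003],[0.009,0,0.0045],[0.012,0,0.006],[0.014,0,0.007]], roll=[0,0,0,0,0], claw=[0.025,0.025,0.025,0.025,0.025])

```text
clock: 26.85
position: [523.6, 21.9, 356.4]
ee_rot: [0.18, 0.984, 0.0, 0.007]
contact_force: [9.0, -9.2, 0.3]
gripper_width: 31.0
grasp_force: 71.1
```

```bash
sed -i 's/(q\[:,2\]>-80)&(P\[:,2\]>5)/(q[:,2]>-50)\&(P[:,2]>5)/' h.py; python3 -c "
from h import *
go((0,0,0))
print(read_state()['wrist_torque'].round(2));gt2()"
```

```text
grasp at [523.6  21.9 201.7] yaw y 69.2 clk 26.85 F [ 9.  -9.2  0.3] q [ 0.35  0.25 -0.32  0.01 -0.99 -2.29] w 31.0
slide [ 0.4844 -0.2069  0.1945]
[-3.15 -3.19 -0.19]
194 lean off -11.5 tilt 23.5 y off 0.3 centre below pivot 13.4 med 0.72
-20 -8 62 lean [-38. -21.] y [-16.  12.]
-35 -20 81 lean [-45. -26.] y [-16.  12.]
-50 -35 51 lean [-48. -29.] y [-17.  13.]
```

>>> carry_out(slide=[[0.004,-0.001,0.001],[0.008,-0.0015,0.003],[0.01,-0.0015,0.005],[0.009,-0.0015,0.008],[0.008,-0.0015,0.011]], roll=[0,0,0,0,0], claw=[0.025,0.025,0.025,0.025,0.025])

```text
clock: 27.52
position: [515.5, 24.1, 346.6]
ee_rot: [0.18, 0.984, 0.001, 0.007]
contact_force: [4.9, -1.9, 5.8]
gripper_width: 31.5
grasp_force: 69.4
```

```bash
python3 -c "
from h import *
go((0,0,0))
print(read_state()['wrist_torque'].round(2));gt2()"
```

```text
grasp at [515.5  24.1 191.9] yaw y 69.2 clk 27.52 F [ 4.9 -1.9  5.8] q [ 0.36  0.25 -0.35  0.01 -0.96 -2.3 ] w 31.5
slide [ 0.476  -0.2062  0.1845]
[-0.75 -1.23 -0.04]
195 lean off -15.9 tilt 1112.5 y off 0.6 centre below pivot 20.3 med 1.02
-20 -8 74 lean [-48. -28.] y [-16.  12.]
-35 -20 94 lean [-57. -36.] y [-16.  14.]
-50 -35 27 lean [-57. -39.] y [-16.   6.]
```

The gauge is on the post at about 31° tilt, with its roof at the core. Now I press along the port axis.

>>> carry_out(slide=[[-0.002,0,0.003],[-0.004,0,0.006],[-0.005,0,0.009],[-0.007,0,0.012],[-0.008,0,0.014],[-0.008,0,0.014]], roll=[0,0,0,0,0,0], claw=[0.025,0.025,0.025,0.025,0.025,0.025])

```text
clock: 28.32
position: [522.6, 21.4, 333.1]
ee_rot: [0.18, 0.984, 0.001, 0.006]
contact_force: [0.6, -1.5, 12.3]
gripper_width: 31.3
grasp_force: 70.1
```

```bash
cat >> h.py <<'E'
def home():
    s=read_state();M=R.from_quat(s["ee_rot"]).as_matrix();l=np.array([M[0,0],M[1,0],0]);y=np.array([M[0,1],M[1,1],0]);pv=s["position"]-[0,0,154.7+13.5]
    C=np.array([566,4.5,118.6]);a=zdir(2.77)
    p=get_image("scene");P=cloud(p).reshape(-1,3);t=(P-C)@a
    m=(np.linalg.norm(P-C-np.outer(t,a),axis=1)<26)&(t>-3)&(P[:,2]<pv[2]-6);P=P[m]
    f=lambda x:cyl(P,C+a*x[0]+x[1]*l+x[2]*y,l*np.sin(x[3])+[0,0,np.cos(x[3])],17,-40,40)
    r=least_squares(f,(45,0,0,.52),loss="soft_l1",f_scale=1.5);d=r.x
    print("home: n",len(P),"dist",d[0].round(1),"lean",d[1].round(1),"y",d[2].round(1),"tilt",np.degrees(d[3]).round(1),"med",np.median(abs(r.fun)).round(2))
    u=np.array([s["contact_force"]@a]);print("F along axis",u.round(1),"lean",(s["contact_force"]@(l*np.cos(.5236)-[0,0,.5])).round(1))
E
python3 -c "
from h import *
go((0,0,0));home()"
```

```text
grasp at [522.6  21.4 178.4] yaw y 69.3 clk 28.32 F [ 0.6 -1.5 12.3] q [ 0.35  0.28 -0.35  0.01 -0.93 -2.29] w 31.3
slide [ 0.4832 -0.206   0.1716]
home: n 202 dist 36.9 lean 2.8 y 0.7 tilt 33.6 med 0.83
F along axis [10.1] lean -7.1
```

>>> carry_out(slide=[[-0.001,0,0.002],[-0.002,0,0.004],[-0.0025,0,0.005],[-0.0025,0,0.005]], roll=[0,0,0,0], claw=[0.025,0.025,0.025,0.025])

```text
clock: 28.88
position: [524.0, 20.9, 332.0]
ee_rot: [0.179, 0.984, 0.001, 0.006]
contact_force: [-10.5, 1.8, 35.3]
gripper_width: 31.0
grasp_force: 72.5
```

```bash
python3 -c "
from h import *
go((0,0,0));home()"
```

```text
grasp at [524.   20.9 177.3] yaw y 69.3 clk 28.88 F [-10.5   1.8  35.3] q [ 0.35  0.28 -0.35  0.01 -0.93 -2.29] w 31.0
slide [ 0.4849 -0.2054  0.1707]
home: n 204 dist 36.8 lean 2.2 y 0.6 tilt 32.0 med 0.8
F along axis [35.8] lean -8.6
```

>>> carry_out(slide=[[0,0,0],[0,0,0],[0,0,0],[0,0,0]], roll=[0,0,0,0], claw=[0.025,0.025,0.025,0.025])

```text
clock: 29.42
position: [524.0, 20.9, 332.0]
ee_rot: [0.179, 0.984, 0.001, 0.006]
contact_force: [-11.5, 2.8, 35.2]
gripper_width: 31.5
grasp_force: 72.5
```

```bash
python3 -c "
from h import *
go((0,0,0));home();capfit((471,-264.5),r=25)"
```

```text
grasp at [524.   20.9 177.3] yaw y 69.3 clk 29.43 F [-11.5   2.8  35.2] q [ 0.35  0.28 -0.35  0.01 -0.93 -2.29] w 31.5
slide [ 0.4849 -0.2054  0.1706]
home: n 199 dist 36.7 lean 2.7 y 0.8 tilt 33.7 med 0.82
F along axis [36.4] lean -7.5
scene 129 centre [ 471.5 -264.8   28.5] lean pos -0.5 az 1.46 elev deg 86.1 med 0.87 ztop [45. 51.]
both 133 centre [ 471.4 -264.6   28.5] lean pos -0.5 az 1.47 elev deg 86.4 med 0.91 ztop [45. 51.]
```

The gauge is stable against the firm stop and the cap is still seated, so I hand in.

```bash
python3 -c "
from bench import *
print(job_done())"
```

```text
the job is handed in; nothing more can be done
None
```

The job is handed in at about 29 s on the clock (no verdict was returned): the cap stands rim down and released in the grey holder's wide well, and the gauge is pressed against the port's firm stop with about 36 N, still gripped, about 2–4° off the port's axis and 3 mm off centre by camera; I did not re-measure the bystanders at the end.

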